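# Open the intake-filter housing for an element change

### The arm

A 7-joint arm with a two-finger parallel gripper is mounted at the origin on the work surface; the furniture and walls round the work are solid. World frame = base frame: x ahead of the robot, y to its left, z up, the work surface at z = 0. Lengths are in m, angles in rad, forces in N, time in s.
With the tool pointing down it reaches from about 0.425 to 0.925 m from the base axis. Payload 6.8 kg.
Tool frame: the origin (TCP) lies where the fingers leave the gripper's body, on its centre line; the fingertips stand 73 mm ahead of it and the grasp point (between the pads) lies 54 mm ahead of it; z points along the fingers, y is the line along which they close (so a half turn about z gives the same grasp; the last joint's range is limited). The gripper opens to 85 mm and grips with 20 to 120 N. Pads are 22 mm wide; open, the fingers measure 114 mm over their backs; the gripper's body (76 mm by 85 mm) begins 54 mm behind the grasp point. The pads swing forward as they close: fully open they stand 13 mm farther back than shut.
Start: joints at [1.152, 0.477, 0.022, 1.555, -0.011, 1.109, -0.083], TCP at [0.206, -0.643, 0.304] pointing down, gripper open.
Joint ranges: [-2.96, 2.96], [-0.34, 2.1], [-1.41, 1.46], [0.24, 2.44], [-1.37, 4.51], [0.17, 1.92], [-2.96, 2.96]. Speed limits (rad/s): [2.39, 2.39, 3.14, 3.14, 3.14, 3.14, 3.14].

### API

Orientations are given as a rotation vector (axis times angle).
In Python, from bench import r gives the robot as it stands.
- The arm moves only by the tool drive_effector, called after "Request:" as a command line: name --argument value ..., lists and objects as JSON in quotes. Schema: {"type":"object","properties":{"ticks":{"type":"array","items":{"type":"array","items":{"type":"array","items":{"type":"number"},"minItems":6,"maxItems":6},"minItems":1,"maxItems":5},"minItems":1,"maxItems":1},"aperture":{"type":"number"},"grip_n":{"type":"number"},"only":{"type":"string"},"quiet":{"type":"boolean"},"lines":{"type":"string"}},"required":["ticks"],"additionalProperties":false}. ticks is a list that holds a single list of rows (three levels of brackets), with 1 to 5 rows, each of 6 numbers: dx, dy, dz in units of 20 mm, then a rotation vector rx, ry, rz in units of 0.1 rad; each row is the pose to reach, as a shift and turn from the pose commanded when the call began, along the tool's axes at that moment; what a row does not reach only later rows make up. A row lasts 1/10 s, in which the tool goes at most 0.05 m and 0.15 rad, less where a joint would pass 70% of its speed; a pose out of reach is approached as far as the arm can. aperture is the finger opening in m, set as the call begins (left out keeps the last). The fingers move at their own pace and stop on an object; grip_n is the grip in N (left out, the last holds). Time passes only in rows, so rows that do not move let the fingers close. The tool returns the time, the measured TCP pose, the force, the opening and the grip force at its end. only (a regular expression) keeps the lines of the reply that match it, lines (a string "A,B") keeps lines A to B, and quiet returns only ok. Input that does not fit is refused with a message, and nothing moves.
- r.get_obs(): the state, without advancing time (a new reading comes with each control period).
- r.grab_frame(name): name is "scene" or "top"; returns (picture, depth): 400x640x3 uint8, blue, green, red; 400x640 float32, m along the optical axis (not along the pixel's ray), 0 where there is no reading.
- r.camera_info(name): a dict with "camera_matrix" (3x3 intrinsics, pixels), "k1" (the pictures are not rectified: a ray, as slopes to the right and down, at radius r is drawn at 1 + k1 r^2 times it, then the intrinsics apply), "R" (3x3) and "t" (3): a world point X has camera coordinates R X + t. Camera axes: x right, y down, z forward; pixel columns grow to the right and rows downward; lengths in m; the calibration is good to about 2 mm. A picture is of the moment at which its call begins. camera_info takes no time and is no camera call.
- r.hand_in(): hands the job in; it is judged then, once.
The state is a dict: "clock": time; "joints": joint angles; "qvel": joint speeds; "tau": joint torques, N m; "tcp_pos": TCP position; "orientation": TCP orientation; "contact_force": force on the tool from outside, world axes, zero at the start; "moment": the same for the moment, N m; "grip_width": finger opening in m; "gripper_force": force on a finger pad.
Only numpy, scipy, OpenCV 4.12 (cv2) and the standard library are available. Lean on these libraries where they do the work, as an engineer would, in place of code of your own. Each camera call takes 0.05 s, during which the arm holds its last target. There are 200 camera calls.

### The job

Open the sloping filter housing so that its element can be changed: swing the hasp well clear of the cover's staple, then take the cover off by feel - its upper edge is tucked under a thin fixed lip, which must not be forced - and lay it gently, grip upward and flat, in the middle of the rubber mat. Leave the hasp hanging open, and do not push about the wash bottle, the screwdriver or the side cutters.

Things in the scene. Friction and masses are not known exactly. Their poses are not given: they have to be found in the camera images.
- housing: Fixed grey sheet-metal box, 140 mm wide (y), 104 long, on legs. Its open mouth slopes 27 deg (0.4712 rad) down to the front. Origin on the bench below the mouth's middle; x level to the back (the high side), z up; -x is the front, roughly facing the robot. SLOPE FRAME: origin point mouth, x up the slope = (cos27,0,sin27), y same, z square out of the mouth = (-sin27,0,cos27) in these axes.
- mouth (a point): Middle of the housing's mouth in the plane of its rim, 135 mm above the bench; slope frame x 0, z 0. Walls are 5 mm thick. While seated, the cover has its origin here within 2 mm and its axes along the slope frame.
- keeper: Thin sheet-metal lip fixed on the housing's upper wall, holding the cover's tongue down: 90 mm wide, 4 thick, slope x 54 to 76 mm, underside 7 mm above the rim plane (the ledge below is level with the rim); closed behind at x 72. It bends under a hard pull: keep below 20 N on it, so stop and tip or shift the cover when it resists. Origin and axes as point mouth and the slope frame.
- lip_edge (a point): Front lower edge of the keeper's lip, mid-width: slope x 54, z 7 mm.
- tube (a point): Middle of the housing's outlet tube, 21 mm thick with brass nuts to 29 mm, crossing behind and above the lip along y from -81 to +68 mm, at slope x 84, z 30 mm. A gripper held upright over the cover would strike it; one held square to the slope clears it.
- cover: Loose cast cover, 0.25 to 0.45 kg. Origin in its plate's underside, at point mouth when seated; x to the tongue (up the slope), z out. Plate x -58..52, y +-75, z 0..4 mm; flanges hang outside the box to z -14 at the lower edge and sides, 2 to 3 mm clear. A staple juts 12 mm from the lower flange at z -6. On a level surface it stands on its flanges, origin 14 mm up.
- cover_tongue (a point): Tip of the tongue on the cover's upper edge (76 mm wide, 4 thick, cover x 50 to 68 mm, z 0 to 4). It reaches 14 mm under the fixed lip with 3 mm of play in height, so the cover cannot come straight off: draw it about 16 mm down the slope to free it. The play lets the cover be tipped about 11 deg at the tongue.
- cover_rib (a point): Lower edge of the locating rib under the cover's plate (cover x -45.5 to -42.5, y +-50, down to z -9 mm). Seated, it stands just inside the lower wall (gap 1.5 mm; wall at slope x -47 to -52) and stops the cover sliding down. Tip the lower edge up about the tongue, more than 6 deg, say 9, to bring it above the rim before drawing the cover down the slope.
- cover_grip (a point): On the cover's grip: an upright bar along the cover's y, 110 mm long, 14 mm thick with flat sides, from z 4 to 30 mm on the plate. The point is mid-length, at cover x -3, z 25 mm. Too long to take by its ends: take it across the 14 mm, tool square to the plate. 40 mm free on either side.
- hasp (a joint): Swing of the hasp, rad: 0 = standing against the cover's lower flange, the staple through its slot (locked); grows as it swings out and down to the front; stop at 1.5. Stiff hinge (0.09 N m), the leaf stays where it is left. Past 0.4 it is off the staple; well clear is 1 or more.
- hasp_hinge (a point): Middle of the hasp's hinge pin on the housing's front wall; the pin runs along the housing's y. Slope frame x -63, z -46 mm.
- hasp_bead (a point): Middle of the steel finger bead at the hasp's free end: a roll 10 mm thick, 36 mm long along the housing's y, 61 mm from the hinge pin; closed, at slope x -74, z 14 mm. The leaf below it is 26 mm wide, 3 thick. It can be pinched by its two ends (36 mm apart), from above or tilted a little toward the slope, and swung round the pin, turning between the fingers.
- mat: Ribbed black rubber mat, 165 (x) by 195 (y) by 6 mm, fixed on the bench left of the housing; origin at its centre on the bench, z up. A cover lying on it has its origin 20 mm above the bench.
- wash_bottle: Bystander: wash bottle, 62x82x206 mm, standing at the back; origin under it.
- driver_black: Bystander: black-handled screwdriver, 180x22x24 mm, lying near the right edge of the bench.
- cutter_red: Bystander: red-handled side cutters, 135x52x12 mm, lying in front of the housing, to the right.

How it is judged:
By the outcome, as a careful person would: the job done as asked, in the order asked, and still so for the second after the job is handed in, with the robot touching nothing.
It also fails if it takes over 51 s, if anything falls off the work surface, if the arm or the gripper's body presses on something with over 40 N, if the wrist force passes 120 N, or if a joint passes its speed limit or range.

## Working session

There is one attempt and no reset: what is moved stays moved. The work goes in short steps, Python scripts to look and compute and a tool call to move; the robot and the scene stay as the last step left them, time stands still between calls to the robot, and variables do not carry over. Pictures are saved under pics/ and viewed, at most 12 in all, crops included, and the job is handed in when it is done.

```bash
ls; mkdir -p pics; python3 - <<'E'
from bench import r
import cv2
o=r.get_obs(); print({k:o[k] for k in('clock','tcp_pos','orientation','joints','grip_width','contact_force')})
for n in('scene','top'):
    p,d=r.grab_frame(n); cv2.imwrite(f'pics/{n}0.png',p)
    import numpy as np; np.save(f'pics/{n}0.npy',d)
    print(n,r.camera_info(n))
E
```

```text
bench.py
pics
{'clock': 0.0, 'tcp_pos': array([ 0.20628629, -0.64221741,  0.30292944]), 'orientation': array([-3.10199188e+00, -4.85980605e-01,  6.30987498e-04]), 'joints': array([ 1.15189634,  0.47777982,  0.02233349,  1.55647424, -0.01150772,
        1.10927467, -0.08311537]), 'grip_width': 0.085538467271494, 'contact_force': array([-1.20285454,  0.56328158, -0.81218534])}
scene {'camera_matrix': array([[416.3836499 ,   0.        , 316.15090158],
       [  0.        , 416.3836499 , 194.7939564 ],
       [  0.        ,   0.        ,   1.        ]]), 'k1': -0.08237798081564655, 'R': array([[-0.79594919, -0.60522007,  0.01317397],
       [-0.3792542 ,  0.4815742 , -0.79009654],
       [ 0.47183804, -0.63387298, -0.61284085]]), 't': array([0.36476249, 0.30344728, 0.81713619])}
top {'camera_matrix': array([[494.99690302,   0.        , 310.38672447],
       [  0.        , 494.99690302, 196.14361483],
       [  0.        ,   0.        ,   1.        ]]), 'k1': -0.07423253566972943, 'R': array([[-0.0281684 , -0.9994371 ,  0.01822148],
       [-0.99239449,  0.02577536, -0.12036945],
       [ 0.11983203, -0.02147351, -0.99256192]]), 't': array([-0.03809841,  0.52411398,  1.14411254])}
```

View pics/scene0.png

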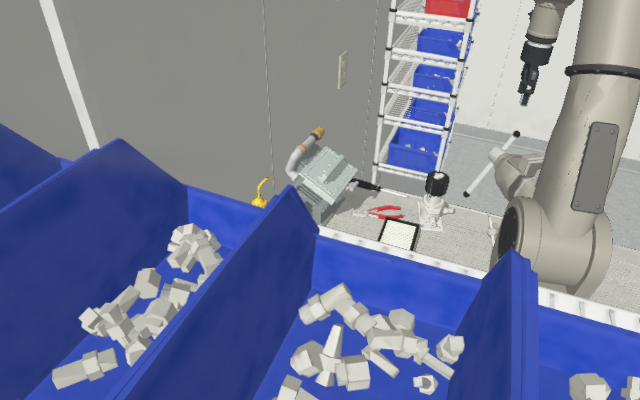

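View pics/top0.png

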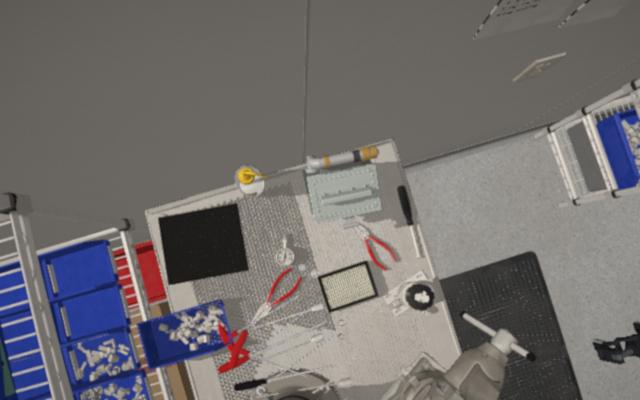

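The scene view shows the housing at about (325,175), partly hidden by a bin divider. The top view shows the housing and cover at (343,192), the tube at (343,158), the mat at (203,243), the bottle at (248,180), red cutters at (375,245) and the screwdriver at (408,210). Next I'll enlarge both.

```bash
cat > h.py <<'E'
from bench import r
import numpy as np, cv2
from scipy.spatial.transform import Rotation as Rot
def crop(p,c0,r0,w,h,s,fn):
    q=cv2.resize(p[r0:r0+h,c0:c0+w],None,fx=s,fy=s,interpolation=cv2.INTER_CUBIC)
    for c in range(c0,c0+w,10):
        cv2.line(q,((c-c0)*s,0),((c-c0)*s,8),(0,0,255),1); cv2.putText(q,str(c),((c-c0)*s,20),0,.4,(0,0,255),1)
    for c in range(r0,r0+h,10):
        cv2.line(q,(0,(c-r0)*s),(8,(c-r0)*s),(0,0,255),1); cv2.putText(q,str(c),(10,(c-r0)*s+4),0,.4,(0,0,255),1)
    cv2.imwrite(fn,q)
def ray(n,u,v):
    c=r.camera_info(n);K=c['camera_matrix']
    s=cv2.undistortPoints(np.array([[[u,v]]],float),K,np.array([c['k1'],0,0,0.]))[0,0]
    return -c['R'].T@c['t'], c['R'].T@np.array([s[0],s[1],1.])   # origin, dir (unit depth)
def dep(n,u,v,D): o,d=ray(n,u,v); return o+d*D[int(round(v)),int(round(u))]
def atz(n,u,v,z): o,d=ray(n,u,v); return o+d*(z-o[2])/d[2]
def tri(a,b):
    (o1,d1),(o2,d2)=ray('top',*a),ray('scene',*b)
    s=np.linalg.lstsq(np.c_[d1,-d2],o2-o1,rcond=None)[0]
    p,q=o1+s[0]*d1,o2+s[1]*d2; return (p+q)/2,np.linalg.norm(p-q)
def proj(n,X):
    c=r.camera_info(n); return cv2.projectPoints(np.atleast_2d(X).astype(float),cv2.Rodrigues(c['R'])[0],c['t'],c['camera_matrix'],np.array([c['k1'],0,0,0.]))[0][:,0]
E
python3 - <<'E'
from h import *
crop(cv2.imread('pics/top0.png'),300,140,100,75,8,'pics/t1.png')
crop(cv2.imread('pics/scene0.png'),275,120,100,75,8,'pics/s1.png')
E
```

```text
(no output)
```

View pics/t1.png

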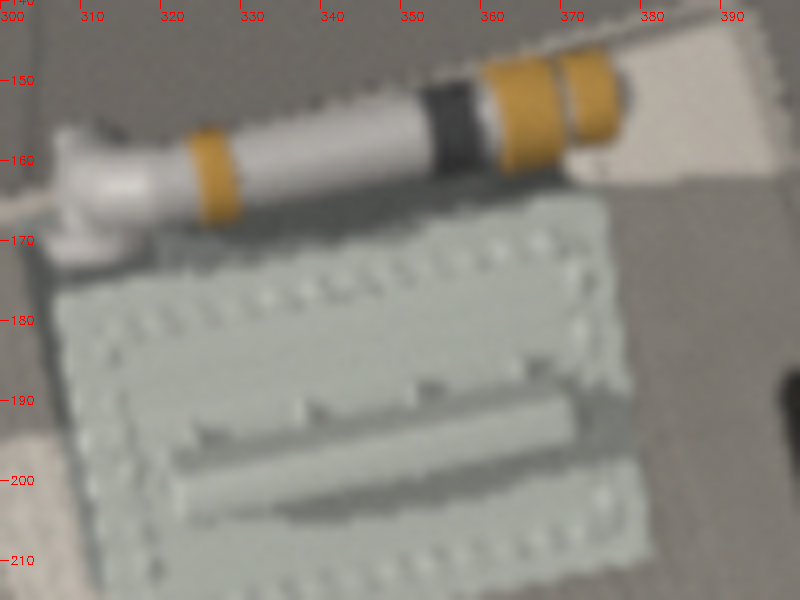

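View pics/s1.png

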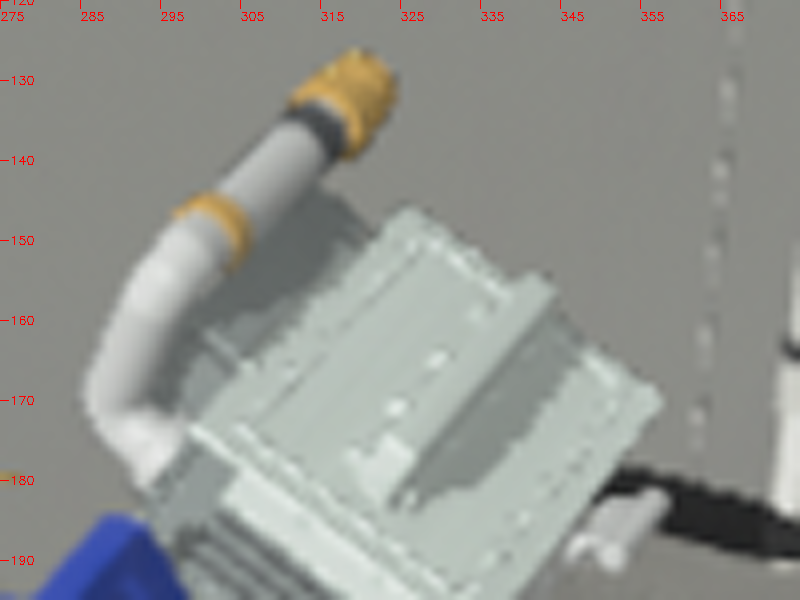

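The top crop shows the plate corners at (375,165), (307,177) and (381,210), with the bar's top face running from (371,192) to (322,201). The scene crop shows plate corners at (358,170), (326,146) and (299,173), and the hasp bead at about (353,186). I'll fit the housing pose from these.

```bash
cat >> h.py <<'E'
c27,s27=np.cos(.4712),np.sin(.4712)
S=np.array([[c27,0,-s27],[0,1,0],[s27,0,c27]])  # slope->housing
def H(p,x,y,yaw,z=.135): return np.array([x,y,z])+(Rot.from_euler('z',yaw).as_matrix()@S@np.atleast_2d(p).T/1000).T
E
python3 - <<'E'
from h import *
from scipy.optimize import least_squares
T=[((52,-75,4),(375,165)),((52,75,4),(307,177)),((-58,-75,4),(381,209.5)),((4,-55,30),(371,189.5)),((-10,-55,30),(371.5,195)),((4,55,30),(321,198)),((-10,55,30),(322.5,205))]
Sc=[((-58,-75,4),(358,170)),((52,-75,4),(326,146)),((52,75,4),(299,173)),((4,-55,30),(341.5,153.5)),((-10,-55,30),(344.5,156))]
o=lambda L,i:np.array([a[i] for a in L],float)
def f(q,sep=0):
    a=proj('top',H(o(T,0),*q))-o(T,1); b=proj('scene',H(o(Sc,0),*q))-o(Sc,1)
    return (a,b) if sep else np.r_[a.ravel(),b.ravel()]
s=least_squares(f,[.75,-.08,0.1,.135],loss='soft_l1'); q=s.x
print(q); print(*[x.round(1) for x in f(q,1)])
for name in('top','scene'): print(name,'bead ends',proj(name,H([[-74,18,14],[-74,-18,14],[-63,0,-46]],*q)).round(1).tolist(),'tube',proj(name,H([[84,-81,30],[84,68,30],[54,45,11],[54,-45,11]],*q)).round(1).tolist())
print('grip',H([[-3,0,25],[-74,0,14],[-63,0,-46]],*q))
D=np.load('pics/top0.npy')
for n,D,pts in(('top',D,[(340,183),(360,180),(340,209),(322,210)]),('scene',np.load('pics/scene0.npy'),[(320,160),(330,155),(310,168),(340,178)])):
    for u,v in pts:
        X=dep(n,u,v,D); L=S.T@Rot.from_euler('z',q[2]).as_matrix().T@(X-[q[0],q[1],q[3]]); print(n,X.round(3),'slope',(L*1000).round(1))
print('mat',[atz('top',u,v,.006).round(4).tolist() for u,v in[(160,220),(239,204.5),(247,270),(166,284)]])
crop(cv2.imread('pics/top0.png'),330,195,80,60,10,'pics/t2.png')
E
```

```text
[ 0.51861706 -0.12413133  0.16774387  0.1329506 ]
[[ 0.4 -1.9]
 [-0.4 -0.6]
 [ 0.3  0.5]
 [ 0.7  0.1]
 [ 1.   0.7]
 [-0.   1.5]
 [-0.5  0.6]] [[-0.2  0.5]
 [-0.7 -1. ]
 [-1.5  0.2]
 [-0.8 -0.1]
 [ 0.5  0.7]]
top bead ends [[342.1, 226.4], [358.1, 223.2], [344.8, 210.4]] tube [[379.2, 151.4], [308.6, 164.9], [320.7, 173.8], [362.3, 165.8]]
scene bead ends [[350.1, 190.6], [355.8, 183.1], [338.8, 197.6]] tube [[321.1, 130.1], [292.7, 156.8], [304.0, 164.8], [320.7, 148.0]]
grip [[ 0.5047919  -0.12647241  0.15386434]
 [ 0.44734057 -0.13620094  0.11183221]
 [ 0.48385931 -0.13001704  0.06336427]]
top [ 0.535 -0.114  0.15 ] slope [24.1  7.2  7.1]
top [ 0.541 -0.158  0.148] slope [ 21.7 -36.7   6. ]
top [ 0.482 -0.114  0.126] slope [-34.   16.2   9.8]
top [ 0.481 -0.075  0.125] slope [-29.6  55.1   6.5]
scene [ 0.544 -0.126  0.158] slope [33.6 -5.9 11. ]
scene [ 0.545 -0.17   0.151] slope [ 24.1 -49.7   7.8]
scene [ 0.541 -0.08   0.159] slope [38.  39.3  9.7]
scene [ 0.486 -0.133  0.123] slope [-34.5  -3.7   6.9]
mat [[0.4774, 0.3125, 0.006], [0.5101, 0.1206, 0.006], [0.3524, 0.1034, 0.006], [0.3239, 0.2975, 0.006]]
```

View pics/t2.png

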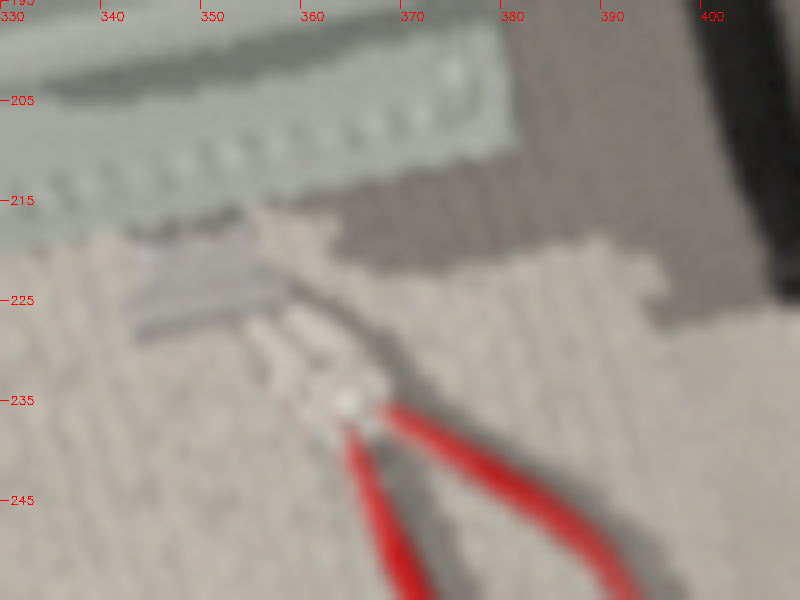

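The top crop shows the closed hasp bead centred at about (350,226), with its ends at (343,228) and (358,223). The cutters' jaws lie just behind and below it. Next I'll refine the fit with z fixed, and measure the mat and the obstacle heights.

```bash
python3 - <<'E'
from h import *
from scipy.optimize import least_squares
T=[((52,75,4),(307,177)),((-58,-75,4),(381,209.5)),((4,-55,30),(371,189.5)),((-10,-55,30),(371.5,195)),((4,55,30),(321,198)),((-10,55,30),(322.5,205)),((-74,0,14),(350.5,226)),((-74,18,14),(343,228)),((-74,-18,14),(358.5,223.5))]
Sc=[((-58,-75,4),(358,170)),((52,-75,4),(326,146)),((52,75,4),(299,173)),((4,-55,30),(341.5,153.5)),((-10,-55,30),(344.5,156)),((-74,0,14),(353,186))]
o=lambda L,i:np.array([a[i] for a in L],float)
for z in(.133,.135,.137):
    def f(q):
        a=proj('top',H(o(T,0),*q,z))-o(T,1)+.5; b=proj('scene',H(o(Sc,0),*q,z))-o(Sc,1)+.5
        return np.r_[a.ravel(),b.ravel()]
    s=least_squares(f,[.52,-.12,0.17],loss='soft_l1'); q=s.x
    print(z,q,s.cost)
D=np.load('pics/top0.npy'); im=cv2.imread('pics/top0.png')
m=(im[185:300,140:265].max(2)<45).astype(np.uint8)
n,l,st,ce=cv2.connectedComponentsWithStats(m); i=1+st[1:,4].argmax()
c=cv2.findContours((l==i).astype(np.uint8),0,1)[0][0][:,0]+[140,185]
W=np.array([atz('top',u,v,.006)[:2] for u,v in c],np.float32)*1000
print('mat',cv2.minAreaRect(W), W.min(0),W.max(0))
for n,u,v in(('lens',420,293),('bottle',248,178),('bottlebase',250,190),('tray',345,285),('white',285,250),('cutter2',283,285),('bin',190,315)): print(n,dep('top',u,v,D).round(3))
vv,uu=np.mgrid[170:380:4,150:470:4]
P=np.array([dep('top',u,v,D) for u,v in zip(uu.ravel(),vv.ravel()) if D[v,u]>0])
P=P[P[:,2]>.08]; print('tall clusters',P.shape)
for x in np.arange(.1,.7,.1):
    for y in np.arange(-.5,.5,.1):
        k=(abs(P[:,0]-x)<.05)&(abs(P[:,1]-y)<.05)
        if k.sum(): print(round(x,2),round(y,2),k.sum(),P[k,2].max().round(3))
E
```

```text
0.133 [ 0.51954815 -0.12369548  0.17350297] 7.18000174034637
0.135 [ 0.51912859 -0.12321114  0.17494696] 6.343267752508551
0.137 [ 0.5186723  -0.12267089  0.17633923] 6.837464105016172
mat ((418.473388671875, 208.98907470703125), (159.6806182861328, 190.30223083496094), 9.058520317077637) [325.9667   103.337616] [511.61362 314.915  ]
lens [ 0.296 -0.279  0.135]
bottle [0.55  0.082 0.156]
bottlebase [0.53  0.082 0.119]
tray [ 0.311 -0.128  0.023]
white [0.397 0.011 0.031]
cutter2 [0.314 0.019 0.001]
bin [0.249 0.241 0.002]Traceback (most recent call last):
  File "<stdin>", line 20, in <module>
  File "h.py", line 15, in dep
    def dep(n,u,v,D): o,d=ray(n,u,v); return o+d*D[int(round(v)),int(round(u))]
                          ~~~^^^^^^^
  File "h.py", line 12, in ray
    c=r.camera_info(n);K=c['camera_matrix']
ValueError: time passes only in moves, steps and waits
```

```bash
sed -i 's/^def crop/from functools import lru_cache\ncam=lru_cache(None)(lambda n:r.camera_info(n))\ndef crop/; s/c=r.camera_info(n)/c=cam(n)/' h.py; cat >> h.py <<'E'
HP=(.5191,-.1232,.175,.135)
R0=Rot.from_euler('z',HP[2]).as_matrix()
RS=R0@S   # slope axes in world
def tool(z,y): y=np.array(y,float); z=np.array(z,float); return np.c_[np.cross(y,z),y,z]
def grasp_pose(g,Rt): return np.asarray(g)-.054*Rt[:,2]
def delta(p,Rt,verbose=True,half=True):
    o=r.get_obs(); C=Rot.from_rotvec(o['orientation']).as_matrix()
    best=None
    for s in((1,-1) if half else (1,)):
        R=Rt@np.diag([s,s,1]); rv=Rot.from_matrix(C.T@R).as_rotvec()
        if best is None or np.linalg.norm(rv)<np.linalg.norm(best): best=rv
    d=C.T@(np.asarray(p)-o['tcp_pos'])
    print('d',d.round(4),'rv',best.round(4),'F',o['contact_force'].round(1),'j',o['joints'].round(2)); return d,best
# bead pinch: tool along -slope z, y along housing y
RB=tool(-RS[:,2],RS[:,1])
def bead(th): a=np.arctan2(60,-11)+th; return H([-63+61*np.cos(a),0,-46+61*np.sin(a)],*HP)[0]
RG=tool(-RS[:,2],RS[:,0])
E
python3 - <<'E'
from h import *
print(bead(0),RB)
b=bead(0)
delta(grasp_pose(b,RB)-.08*RB[:,2],RB)
E
```

```text
[ 0.44791297 -0.13578648  0.11388161] [[-0.87741516 -0.17410814  0.44702236]
 [-0.15513456  0.98472654  0.07903741]
 [-0.45395584  0.         -0.89102418]]
d [ 0.3247 -0.4164  0.0704] rv [-0.0337  0.4707  0.133 ] F [-0.9  0.6  0.7] j [ 1.15  0.48  0.02  1.56 -0.01  1.11 -0.08]
```

Units first: shifts go in units of 20 mm and turns go in units of 0.1 rad. So -0.02 m is -1, -0.192 m is -9.6.

Request:
drive_effector --ticks '[[[1.5, -1.95, -0.5, 0, 0, 0], [3, -3.85, -1, 0, 0, 0], [4.5, -5.75, -1.5, 0, 0, 0], [6, -7.7, -1.5, 0, 0, 0], [7.5, -9.6, -1.5, 0, 0, 0]]]' --aperture 0.085

```text
clock: 0.6
tcp_pos: [0.2909, -0.412, 0.334]
orientation: [3.103, 0.486, 0.0]
contact_force: [0.2, -0.4, 0.7]
grip_width: 0.0851
gripper_force: 0.0
```

```bash
python3 - <<'E'
from h import *
delta(grasp_pose(bead(0),RB)-.08*RB[:,2],RB)
E
```

```text
d [ 0.1737 -0.2232  0.1006] rv [-0.0317  0.4704  0.1333] F [ 0.2 -0.4  0.7] j [ 0.9   0.17 -0.08  1.92  0.02  1.06 -0.44]
```

In the tool's units: -0.206 m is -10.3, -0.17 m is -8.5, 0.44 rad is 4.4.

Request:
drive_effector --ticks '[[[1.65, -2.15, 0, 0, 0.5, 0.2], [3.3, -4.25, 0, 0, 1.4, 0.5], [5, -6.4, 0.5, -0.1, 2.6, 0.8], [6.65, -8.5, 1.5, -0.2, 3.7, 1.1], [8, -10.3, 2.5, -0.3, 4.4, 1.3]]]' --aperture 0.055

```text
clock: 1.1
tcp_pos: [0.3737, -0.1845, 0.2912]
orientation: [-3.018, -0.266, -0.682]
contact_force: [2.0, 0.6, 0.2]
grip_width: 0.0549
gripper_force: 0.0
```

```bash
python3 - <<'E'
from h import *
delta(grasp_pose(bead(0),RB)-.06*RB[:,2],RB)
E
```

```text
d [-0.0056 -0.0352  0.0811] rv [0.0019 0.0265 0.0011] F [2.  0.6 0.2] j [ 0.75 -0.04 -0.28  2.32 -0.53  0.56 -0.51]
```

In the tool's units: 0.0811 m is 4.055, 0.055 m is 2.75, 0.027 rad is 0.27.

Request:
drive_effector --ticks '[[[0, -0.6, 1.5, 0, 0.2, 0], [-0.15, -1.2, 2.75, 0, 0.27, 0], [-0.28, -1.76, 4.055, 0.02, 0.265, 0.01], [-0.28, -1.76, 4.055, 0.02, 0.265, 0.01]]]'

```text
clock: 1.5
tcp_pos: [0.3955, -0.1437, 0.2129]
orientation: [-3.001, -0.271, -0.706]
contact_force: [0.1, -0.5, -0.7]
grip_width: 0.0553
gripper_force: 0.0
```

```bash
python3 - <<'E'
from h import *
delta(grasp_pose(bead(0),RB),RB)
p,d=r.grab_frame('top'); q,_=r.grab_frame('scene')
crop(p,320,175,80,70,5,'/tmp/a.png'); crop(q,300,140,80,70,5,'/tmp/b.png')
cv2.imwrite('pics/c1.png',np.hstack([cv2.imread('/tmp/a.png'),cv2.imread('/tmp/b.png')]))
E
```

```text
d [0.0028 0.0018 0.0583] rv [-0.0081  0.0085  0.0034] F [ 0.1 -0.5 -0.7] j [ 0.69  0.11 -0.37  2.41 -0.71  0.28 -0.4 ]
```

View pics/c1.png

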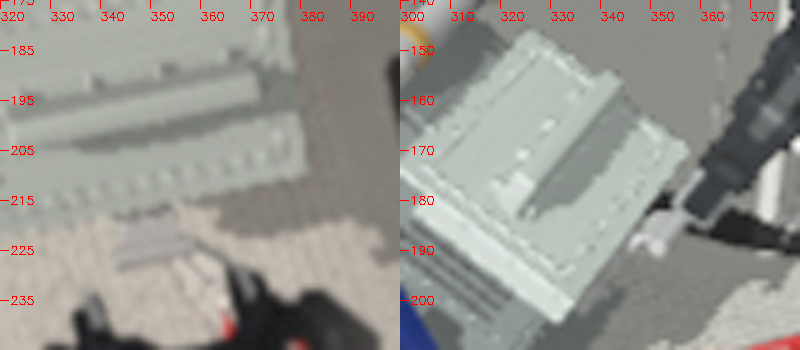

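Seen from above, the fingertips at (336,234) and (366,230) straddle the bead at (350,226). The arm is close to its joint limits, so I'll reduce the tilt.

```bash
cat >> h.py <<'E'
zb=-R0@np.array([-np.sin(.15),0,np.cos(.15)]); RB=tool(zb,R0[:,1])
def bp(th,back=.006): return bead(th)-R0[:,0]*.002-(.054+back)*RB[:,2]
E
python3 - <<'E'
from h import *
delta(bp(0,.05),RB)
E
```

```text
d [ 0.0316 -0.001   0.0145] rv [-0.0034 -0.3164  0.003 ] F [-0.3  0.8  0.7] j [ 0.69  0.11 -0.37  2.41 -0.71  0.29 -0.4 ]
```

Request:
drive_effector --ticks '[[[0.65, 0, 0.2, 0, -1.2, 0], [1.3, 0, 0.5, 0, -2.4, 0], [1.58, -0.05, 0.725, -0.034, -3.164, 0.03], [1.58, -0.05, 0.725, -0.034, -3.164, 0.03]]]'

```text
clock: 2.0
tcp_pos: [0.4333, -0.1405, 0.2193]
orientation: [-3.114, -0.27, -0.236]
contact_force: [0.5, 1.2, -0.8]
grip_width: 0.055
gripper_force: 0.0
```

```bash
python3 - <<'E'
from h import *
delta(bp(0),RB)
E
```

```text
d [-0.0027 -0.0024  0.0462] rv [ 0.0066 -0.0009 -0.0015] F [ 0.5  1.2 -0.8] j [ 0.33  0.19 -0.14  2.21 -0.04  0.6  -1.17]
```

In the tool's units: 0.046 m is 2.3, 0.03 m is 1.5, 0.007 rad is 0.07.

Request:
drive_effector --ticks '[[[-0.135, -0.12, 0.75, 0.07, 0, 0], [-0.135, -0.12, 1.5, 0.07, 0, 0], [-0.135, -0.12, 2.3, 0.07, 0, 0], [-0.135, -0.12, 2.3, 0.07, 0, 0]]]'

```text
clock: 2.4
tcp_pos: [0.4343, -0.1368, 0.1708]
orientation: [-3.103, -0.27, -0.232]
contact_force: [0.4, -0.4, -0.3]
grip_width: 0.0551
gripper_force: 0.0
```

Request:
drive_effector --ticks '[[[0, 0, 0, 0, 0, 0], [0, 0, 0, 0, 0, 0], [0, 0, 0, 0, 0, 0], [0, 0, 0, 0, 0, 0]]]' --aperture 0.02 --grip_n 20

```text
clock: 2.8
tcp_pos: [0.4351, -0.14, 0.173]
orientation: [-3.107, -0.265, -0.239]
contact_force: [-2.3, -11.8, 2.5]
grip_width: 0.0352
gripper_force: 21.5
```

```bash
python3 - <<'E'
from h import *
delta(bp(0),RB); o=r.get_obs(); print(o['grip_width'],o['gripper_force'])
for t in (.3,.6,.9,1.15,1.25): delta(bp(t),RB)
E
```

```text
d [ 0.0024 -0.0019  0.0001] rv [-0.0002 -0.0038 -0.005 ] F [ -2.3 -11.8   2.5] j [ 0.33  0.27 -0.14  2.25 -0.04  0.48 -1.17]
0.03518493579322582 21.546252071857452
d [-0.0122 -0.0018  0.0112] rv [-0.0002 -0.0038 -0.005 ] F [ -2.3 -11.8   2.5] j [ 0.33  0.27 -0.14  2.25 -0.04  0.48 -1.17]
d [-0.0228 -0.0018  0.026 ] rv [-0.0002 -0.0038 -0.005 ] F [ -2.3 -11.8   2.5] j [ 0.33  0.27 -0.14  2.25 -0.04  0.48 -1.17]
d [-0.0286 -0.0017  0.0433] rv [-0.0002 -0.0038 -0.005 ] F [ -2.3 -11.8   2.5] j [ 0.33  0.27 -0.14  2.25 -0.04  0.48 -1.17]
d [-0.0293 -0.0017  0.0585] rv [-0.0002 -0.0038 -0.005 ] F [ -2.3 -11.8   2.5] j [ 0.33  0.27 -0.14  2.25 -0.04  0.48 -1.17]
d [-0.0285 -0.0017  0.0645] rv [-0.0002 -0.0038 -0.005 ] F [ -2.3 -11.8   2.5] j [ 0.33  0.27 -0.14  2.25 -0.04  0.48 -1.17]
```

In the tool's units: 0.026 m is 1.3, -0.0252 m is -1.26.

Request:
drive_effector --ticks '[[[-0.4, 0.15, 0.25, 0, 0, 0], [-0.73, 0.15, 0.55, 0, 0, 0], [-1.025, 0.15, 0.9, 0, 0, 0], [-1.26, 0.15, 1.3, 0, 0, 0], [-1.45, 0.15, 1.7, 0, 0, 0]]]'

```text
clock: 3.3
tcp_pos: [0.4126, -0.1445, 0.1342]
orientation: [-3.105, -0.269, -0.239]
contact_force: [-0.2, -5.7, 3.9]
grip_width: 0.0354
gripper_force: 22.7
```

```bash
python3 - <<'E'
from h import *
for t in (.75,.9,1.15,1.25): delta(bp(t),RB)
E
```

```text
d [ 0.0023 -0.0024 -0.0004] rv [-0.0027 -0.0041 -0.0025] F [-0.2 -5.7  3.9] j [ 0.36  0.33 -0.14  2.31 -0.04  0.37 -1.13]
d [ 0.     -0.0024  0.0085] rv [-0.0027 -0.0041 -0.0025] F [-0.2 -5.7  3.9] j [ 0.36  0.33 -0.14  2.31 -0.04  0.37 -1.13]
d [-0.0007 -0.0024  0.0237] rv [-0.0027 -0.0041 -0.0025] F [-0.2 -5.7  3.9] j [ 0.36  0.33 -0.14  2.31 -0.04  0.37 -1.13]
d [ 0.0001 -0.0023  0.0297] rv [-0.0027 -0.0041 -0.0025] F [-0.2 -5.7  3.9] j [ 0.36  0.33 -0.14  2.31 -0.04  0.37 -1.13]
```

In the tool's units: 0.028 m is 1.4, 0.024 m is 1.2.

Request:
drive_effector --ticks '[[[-0.075, 0.05, 0.25, 0, 0, 0], [-0.125, 0.05, 0.55, 0, 0, 0], [-0.15, 0.05, 0.85, 0, 0, 0], [-0.15, 0.05, 1.2, 0, 0, 0], [-0.125, 0.05, 1.4, 0, 0, 0]]]'

```text
clock: 3.8
tcp_pos: [0.4139, -0.1443, 0.1047]
orientation: [-3.103, -0.27, -0.234]
contact_force: [-1.3, -7.1, 2.4]
grip_width: 0.0351
gripper_force: 23.3
```

Request:
drive_effector --ticks '[[[0, 0, 0, 0, 0, 0], [0, 0, 0, 0, 0, 0], [0, 0, 0, 0, 0, 0]]]' --aperture 0.055

```text
clock: 4.1
tcp_pos: [0.4138, -0.1425, 0.1049]
orientation: [-3.101, -0.274, -0.233]
contact_force: [-0.3, 0.7, -0.0]
grip_width: 0.055
gripper_force: 0.0
```

Request:
drive_effector --ticks '[[[0, 0, -1, 0, 0, 0], [0, 0, -2.5, 0, 0, 0], [0, 0, -4, 0, 0, 0], [0, 0, -5, 0, 0, 0]]]'

```text
clock: 4.5
tcp_pos: [0.3991, -0.146, 0.2056]
orientation: [-3.102, -0.273, -0.236]
contact_force: [-0.2, 0.1, -0.0]
grip_width: 0.055
gripper_force: 0.0
```

```bash
python3 - <<'E'
from h import *
p,d=r.grab_frame('top'); q,_=r.grab_frame('scene')
crop(p,320,175,80,70,5,'/tmp/a.png'); crop(q,300,140,80,70,5,'/tmp/b.png')
cv2.imwrite('pics/c2.png',np.hstack([cv2.imread('/tmp/a.png'),cv2.imread('/tmp/b.png')]))
g=H([-3,0,26],*HP)[0]; g[1]-=.002
delta(grasp_pose(g,RG)-.06*RG[:,2],RG)
E
```

```text
d [ 0.0621 -0.0003 -0.0431] rv [0.2451 0.2507 1.5562] F [-0.2  0.3  0.3] j [ 0.39  0.17 -0.16  2.28 -0.07  0.55 -1.1 ]
```

View pics/c2.png

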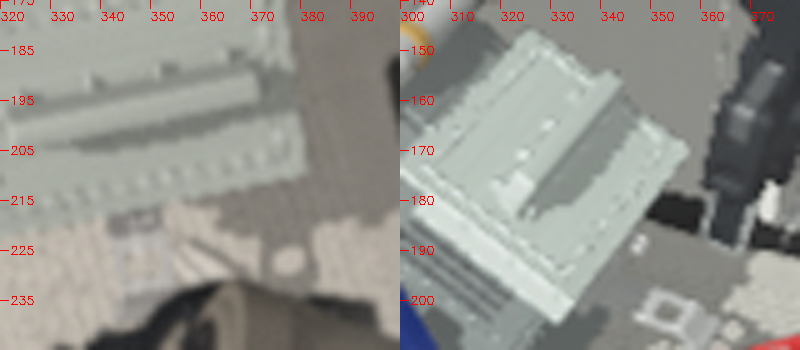

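The hasp now hangs open. In the scene view its slotted leaf is at (354,202), and the staple is free at (347,189). Next comes the cover grip: lift, turn, approach.

In the tool's units: -0.06 m is -3, -0.09 m is -4.5, 0.72 rad is 7.2.

Request:
drive_effector --ticks '[[[0, 0, -1.5, 0.2, 0.2, 1.45], [0, 0, -3, 0.45, 0.45, 2.9], [0, 0, -4, 0.7, 0.7, 4.3], [0.5, 0, -4.5, 0.9, 0.9, 5.8], [1, 0, -4.5, 1.1, 1.1, 7.2]]]' --aperture 0.05

```text
clock: 5.1
tcp_pos: [0.4058, -0.1458, 0.2965]
orientation: [-2.824, 0.794, -0.345]
contact_force: [0.4, 0.7, -0.3]
grip_width: 0.0506
gripper_force: 0.0
```

```bash
python3 - <<'E'
from h import *
g=H([-3,0,26],*HP)[0]; g[1]-=.002
delta(grasp_pose(g,RG)-.06*RG[:,2],RG)
E
```

```text
d [ 0.0286 -0.0219  0.0506] rv [0.1398 0.1379 0.829 ] F [ 0.4  0.7 -0.3] j [ 0.43  0.01 -0.12  2.22 -0.3   0.71 -1.59]
```

Joint 7 would run out of range at the mat this way, so I'll take the grasp turned by half a turn instead.

```bash
sed -i 's/^RG=.*/RG=tool(-RS[:,2],-RS[:,0])/' h.py
```

Request:
drive_effector --ticks '[[[0, 0, 0, -0.2, -0.2, -1.45], [0, 0, 0, -0.4, -0.4, -2.9], [0, 0, 0, -0.7, -0.7, -4.3], [0, 0, 0, -0.9, -0.9, -5.8], [0, 0, 0, -1.1, -1.1, -7.2]]]'

```text
clock: 5.6
tcp_pos: [0.4052, -0.1453, 0.2947]
orientation: [-3.102, -0.283, -0.23]
contact_force: [0.2, -0.1, -0.7]
grip_width: 0.0502
gripper_force: 0.0
```

Request:
drive_effector --ticks '[[[0, 0, 0, 0, 0, -1.5], [0, 0, 0, 0, 0, -3], [0, 0, 0, 0, 0, -4.5], [0, 0, 0, 0, 0, -6], [0, 0, 0, 0, 0, -7.5]]]'

```text
clock: 6.1
tcp_pos: [0.405, -0.1452, 0.2946]
orientation: [2.767, 1.392, 0.225]
contact_force: [0.5, -0.2, 0.4]
grip_width: 0.0501
gripper_force: 0.0
```

```bash
python3 - <<'E'
from h import *
g=H([-3,0,26],*HP)[0]; g[1]-=.002
delta(grasp_pose(g,RG)-.06*RG[:,2],RG); delta(grasp_pose(g,RG)-.06*RG[:,2],RG,half=False)
E
```

```text
d [0.0315 0.0303 0.0432] rv [-0.3066  0.1245 -0.8082] F [ 0.5 -0.2  0.4] j [ 0.42  0.04 -0.18  2.17 -0.08  0.8  -0.35]
d [0.0315 0.0303 0.0432] rv [0.1532 0.3771 2.3016] F [ 0.5 -0.2  0.4] j [ 0.42  0.04 -0.18  2.17 -0.08  0.8  -0.35]
```

```bash
sed -i 's/^RG=.*/RG=tool(-RS[:,2],RS[:,0])/' h.py
```

Request:
drive_effector --ticks '[[[0.3, 0.3, 0, -0.5, 0.2, -1.35], [0.6, 0.6, 0, -1, 0.4, -2.7], [0.9, 0.9, 0.5, -1.5, 0.6, -4], [1.2, 1.2, 1, -2, 0.8, -5.4], [1.5, 1.5, 1.5, -2.5, 1, -6.7]]]'

```text
clock: 6.6
tcp_pos: [0.4512, -0.1383, 0.2713]
orientation: [1.981, 2.042, 0.466]
contact_force: [0.5, 1.1, -1.0]
grip_width: 0.0501
gripper_force: 0.0
```

```bash
python3 - <<'E'
from h import *
g=H([-3,0,26],*HP)[0]; g[1]-=.002
delta(grasp_pose(g,RG)-.03*RG[:,2],RG,half=False)
E
```

```text
d [ 0.0018 -0.0011  0.043 ] rv [-0.0556  0.0247 -0.1396] F [ 0.5  1.1 -1. ] j [ 0.46  0.07 -0.22  2.25 -0.3   0.45  0.52]
```

In the tool's units: 0.043 m is 2.15, 0.028 m is 1.4, -0.14 rad is -1.4.

Request:
drive_effector --ticks '[[[0.05, 0, 0.5, -0.5, 0.2, -1.2], [0.09, -0.05, 1.4, -0.556, 0.247, -1.4], [0.09, -0.055, 2.15, -0.556, 0.247, -1.4], [0.09, -0.055, 2.15, -0.556, 0.247, -1.4]]]'

```text
clock: 7.0
tcp_pos: [0.4663, -0.1343, 0.2302]
orientation: [1.806, 2.139, 0.513]
contact_force: [-0.2, 1.4, -0.2]
grip_width: 0.0501
gripper_force: 0.0
```

```bash
python3 - <<'E'
from h import *
g=H([-3,0,26],*HP)[0]; g[1]-=.002
delta(grasp_pose(g,RG),RG,half=False)
q,_=r.grab_frame('scene');p,_=r.grab_frame('top')
crop(p,320,160,70,70,5,'/tmp/a.png'); crop(q,295,130,80,70,5,'/tmp/b.png')
cv2.imwrite('pics/c3.png',np.hstack([cv2.imread('/tmp/a.png'),cv2.imread('/tmp/b.png')]))
E
```

```text
d [-0.0003  0.0016  0.0291] rv [-0.0048 -0.0019 -0.0067] F [-0.2  1.4 -0.2] j [ 0.51  0.17 -0.28  2.29 -0.49  0.3   0.85]
```

View pics/c3.png

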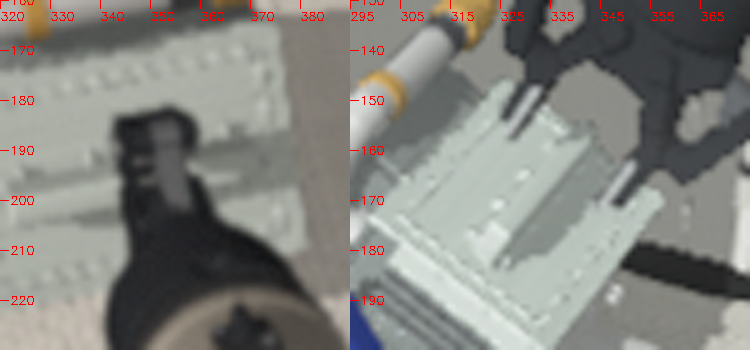

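The fingers straddle the bar: in the scene view the tips are at (327,156) and (347,171), with the bar between them. Next I'll descend and close softly.

In the tool's units: 0.026 m is 1.3, 0.019 m is 0.95, -0.0067 rad is -0.067.

Request:
drive_effector --ticks '[[[0, 0.08, 0.5, -0.048, -0.02, -0.067], [0, 0.08, 0.95, -0.048, -0.02, -0.067], [0, 0.08, 1.3, -0.048, -0.02, -0.067], [0, 0.08, 1.3, -0.048, -0.02, -0.067]]]'

```text
clock: 7.5
tcp_pos: [0.4802, -0.1324, 0.2093]
orientation: [1.793, 2.138, 0.515]
contact_force: [-0.1, 0.1, -0.4]
grip_width: 0.0502
gripper_force: 0.0
```

Request:
drive_effector --ticks '[[[0, 0, 0, 0, 0, 0], [0, 0, 0, 0, 0, 0], [0, 0, 0, 0, 0, 0], [0, 0, 0, 0, 0, 0], [0, 0, 0, 0, 0, 0]]]' --aperture 0.005 --grip_n 20

```text
clock: 8.0
tcp_pos: [0.4796, -0.1329, 0.2102]
orientation: [1.793, 2.137, 0.514]
contact_force: [-5.4, -1.3, 5.5]
grip_width: 0.0133
gripper_force: 22.3
```

```bash
python3 - <<'E'
from h import *
g=H([-3,0,29],*HP)[0]; g[1]-=.002
delta(grasp_pose(g,RG),RG,half=False); o=r.get_obs(); print('F slope',RS.T@o['contact_force'],'M',RS.T@o['moment'])
E
```

```text
d [ 0.0007 -0.0014  0.0023] rv [0.0033 0.0029 0.0005] F [-5.4 -1.3  5.5] j [ 0.51  0.22 -0.3   2.28 -0.51  0.23  0.88]
F slope [-2.45112528 -0.35146751  7.40362165] M [0.1294328  1.21389098 0.01720102]
```

```bash
cat > tip.py <<'E'
import numpy as np
for f in (.03,.06,.08,.11,.14,.16):
    x,z=-71,80; X=x*np.cos(f)+z*np.sin(f); Z=-x*np.sin(f)+z*np.cos(f); print(f,round(X-x,2),round(-(Z-z),2))
E
python3 tip.py
```

```text
0.03 2.43 -2.09
0.06 4.92 -4.11
0.08 6.62 -5.42
0.11 9.21 -7.31
0.14 11.86 -9.12
0.16 13.65 -10.29
```

Request:
drive_effector --ticks '[[[0, 0, 0, 0, 0, 0], [0, 0, 0, 0, 0, 0], [0, 0.06, -0.075, 0.15, 0, 0], [0, 0.12, -0.13, 0.3, 0, 0]]]' --aperture 0.005 --grip_n 80

```text
clock: 8.4
tcp_pos: [0.4806, -0.1326, 0.2133]
orientation: [1.809, 2.156, 0.484]
contact_force: [-0.1, 0.7, -4.0]
grip_width: 0.012
gripper_force: 78.3
```

```bash
python3 - <<'E'
from h import *
delta([0,0,0],RG,half=False); o=r.get_obs(); print('F slope',RS.T@o['contact_force'],'M',RS.T@o['moment'])
E
```

```text
d [ 0.2143 -0.4982 -0.0011] rv [-0.0276  0.0025  0.0001] F [-0.1  0.7 -4. ] j [ 0.44  0.21 -0.23  2.27 -0.44  0.28  0.8 ]
F slope [-1.82879654  0.68003597 -3.56001787] M [-0.01495194  0.77298664 -0.01033906]
```

Request:
drive_effector --ticks '[[[0, 0.08, -0.07, 0.2, 0, 0], [0, 0.165, -0.135, 0.4, 0, 0], [0, 0.245, -0.205, 0.6, 0, 0], [0, 0.33, -0.27, 0.8, 0, 0]]]'

```text
clock: 8.8
tcp_pos: [0.4845, -0.1318, 0.2211]
orientation: [1.85, 2.205, 0.403]
contact_force: [0.3, -0.3, -3.2]
grip_width: 0.0116
gripper_force: 78.2
```

```bash
python3 - <<'E'
from h import *
delta([0,0,0],RG,half=False); o=r.get_obs(); print('F slope',RS.T@o['contact_force'],'M',RS.T@o['moment'])
E
```

```text
d [ 0.2145 -0.503   0.0446] rv [-0.1077  0.0027  0.0006] F [ 0.3 -0.3 -3.2] j [ 0.31  0.21 -0.11  2.22 -0.28  0.39  0.62]
F slope [-1.26714083 -0.29806262 -2.96616675] M [5.71615631e-02 6.34787779e-01 2.84576942e-04]
```

Units first: shifts go in units of 20 mm and turns go in units of 0.1 rad. So 0.0037 m is 0.185, -0.0031 m is -0.155, 0.045 rad is 0.45.

Request:
drive_effector --ticks '[[[0, 0.09, -0.08, 0.22, 0, 0], [0, 0.185, -0.155, 0.45, 0, 0], [0, 0.185, -0.155, 0.45, 0, 0]]]'

```text
clock: 9.1
tcp_pos: [0.4876, -0.1311, 0.2257]
orientation: [1.87, 2.232, 0.358]
contact_force: [0.5, 0.4, -3.9]
grip_width: 0.0123
gripper_force: 78.3
```

```bash
python3 - <<'E'
from h import *
d,rv=delta([0,0,0],RG,half=False); o=r.get_obs(); print('F slope',RS.T@o['contact_force'],'M',RS.T@o['moment'],o['grip_width'])
C=Rot.from_rotvec(o['orientation']).as_matrix(); print('down-slope in tool',(C.T@-RS[:,0]).round(3),'out',(C.T@RS[:,2]).round(3))
p,_=r.grab_frame('scene'); crop(p,295,130,80,60,10,'pics/c4.png')
E
```

```text
d [ 0.2148 -0.5049  0.0696] rv [-0.1509  0.0027  0.0015] F [ 0.5  0.4 -3.9] j [ 0.26  0.21 -0.08  2.19 -0.22  0.45  0.55]
F slope [-1.27285076  0.25705635 -3.7626991 ] M [-0.00311408  0.57334473 -0.05029039] 0.012275958805206117
down-slope in tool [ 0.002 -0.989  0.15 ] out [-0.003 -0.15  -0.989]
```

View pics/c4.png

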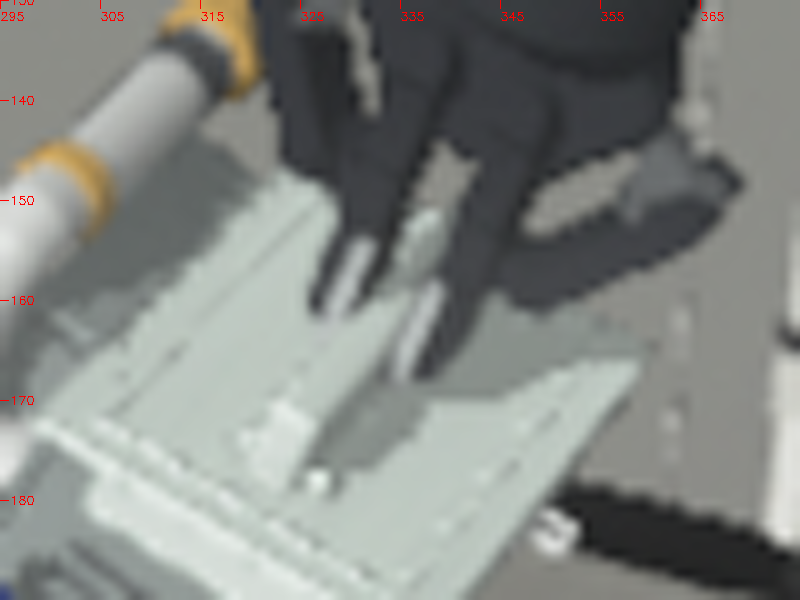

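The view shows the cover gripped by its bar and tipped: the lower corner has risen to (358,166) while the upper edge stays in place. Next I'll draw it down the slope by feel.

```bash
cat > f.py <<'E'
from h import *
o=r.get_obs(); print('slope tilt',(Rot.from_matrix(RG.T@Rot.from_rotvec(o['orientation']).as_matrix()).as_rotvec()).round(3),'F slope',(RS.T@o['contact_force']).round(1),'M',(RS.T@o['moment']).round(2),'j',o['joints'].round(2))
E
```

Request:
drive_effector --ticks '[[[0, -0.1, 0.015, 0, 0, 0], [0, -0.2, 0.03, 0, 0, 0], [0, -0.3, 0.045, 0, 0, 0]]]'

```text
clock: 9.45
tcp_pos: [0.481, -0.1326, 0.2224]
orientation: [1.873, 2.231, 0.357]
contact_force: [0.9, -0.3, -4.4]
grip_width: 0.012
gripper_force: 78.3
```

```bash
python3 f.py
```

```text
slope tilt [ 0.152 -0.003  0.   ] F slope [-1.2 -0.4 -4.3] M [-0.    0.63 -0.04] j [ 0.27  0.21 -0.08  2.21 -0.23  0.44  0.56]
```

Request:
drive_effector --ticks '[[[0, -0.1, 0.015, 0, 0, 0], [0, -0.2, 0.03, 0, 0, 0]]]'

```text
clock: 9.65
tcp_pos: [0.4778, -0.1332, 0.2209]
orientation: [1.872, 2.231, 0.357]
contact_force: [0.1, -0.9, -3.2]
grip_width: 0.0119
gripper_force: 78.3
```

```bash
python3 f.py
```

```text
slope tilt [ 0.151 -0.003 -0.   ] F slope [-1.5 -0.9 -2.8] M [-0.04  0.61  0.02] j [ 0.28  0.21 -0.08  2.21 -0.23  0.43  0.57]
```

Free so far. Next I'll continue past 16 mm, to about 20 mm.

In the tool's units: -0.01 m is -0.5, -0.006 m is -0.3.

Request:
drive_effector --ticks '[[[0, -0.15, 0.02, 0, 0, 0], [0, -0.3, 0.04, 0, 0, 0], [0, -0.5, 0.07, 0, 0, 0]]]'

```text
clock: 9.95
tcp_pos: [0.4691, -0.1347, 0.2165]
orientation: [1.871, 2.231, 0.358]
contact_force: [0.2, -0.5, -4.1]
grip_width: 0.0123
gripper_force: 78.3
```

```bash
python3 f.py
```

```text
slope tilt [ 0.151 -0.003 -0.001] F slope [-1.8 -0.6 -3.7] M [-0.02  0.57 -0.04] j [ 0.29  0.2  -0.09  2.23 -0.24  0.42  0.59]
```

Request:
drive_effector --ticks '[[[0, -0.05, -0.1, 0, 0, 0], [0, -0.15, -0.2, 0, 0, 0], [0, -0.25, -0.3, 0, 0, 0]]]'

```text
clock: 10.25
tcp_pos: [0.4626, -0.1359, 0.2209]
orientation: [1.871, 2.231, 0.358]
contact_force: [0.6, 0.7, -3.0]
grip_width: 0.0121
gripper_force: 78.2
```

```bash
python3 f.py
```

```text
slope tilt [ 0.151 -0.003 -0.001] F slope [-0.7  0.6 -3. ] M [ 0.05  0.59 -0.07] j [ 0.3   0.18 -0.09  2.24 -0.25  0.43  0.6 ]
```

In the tool's units: -0.09 m is -4.5, -0.075 m is -3.75.

Request:
drive_effector --ticks '[[[0, -0.15, -0.75, 0, 0, 0], [0, -0.3, -1.75, 0, 0, 0], [0, -0.5, -2.75, 0, 0, 0], [0, -0.6, -3.75, 0, 0, 0], [0, -0.6, -4.5, 0, 0, 0]]]'

```text
clock: 10.75
tcp_pos: [0.4229, -0.1427, 0.3035]
orientation: [1.871, 2.23, 0.358]
contact_force: [0.0, -0.3, -3.6]
grip_width: 0.012
gripper_force: 78.5
```

```bash
cat >> h.py <<'E'
MY=.158
def place(h,mx=.4185,my=.209,yaw=MY,cz=.080):
    # cover origin at mat centre, h above lying; tool straight down, y along mat x
    R=Rot.from_euler('z',yaw).as_matrix(); Rt=tool(-R[:,2],R[:,0])
    return np.array([mx,my,.020+h+cz])+R@[-.003,0,0],Rt
E
python3 f.py; python3 - <<'E'
from h import *
delta(*place(.09),half=False)
E
```

```text
slope tilt [ 0.15  -0.004 -0.   ] F slope [-1.6 -0.3 -3.2] M [0.02 0.56 0.01] j [ 0.32 -0.01 -0.06  2.22 -0.22  0.64  0.59]
d [0.3476 0.0154 0.1235] rv [0.3209 0.0009 0.0163] F [ 0.  -0.3 -3.6] j [ 0.32 -0.01 -0.06  2.22 -0.22  0.64  0.59]
```

Request:
drive_effector --ticks '[[[1.5, 0.05, 0.25, 0.5, 0, 0], [3.5, 0.15, 0.75, 1.1, 0, 0], [5.5, 0.25, 1.5, 1.7, 0, 0], [7.5, 0.35, 2.25, 2.2, 0, 0], [9.5, 0.4, 3, 2.7, 0, 0.1]]]'

```text
clock: 11.25
tcp_pos: [0.4168, 0.0507, 0.2476]
orientation: [2.01, 2.37, 0.058]
contact_force: [1.3, 0.4, -3.3]
grip_width: 0.0121
gripper_force: 78.4
```

```bash
python3 - <<'E'
from h import *
delta(*place(.09),half=False)
E
```

```text
d [0.156  0.0216 0.0585] rv [0.0506 0.0014 0.0061] F [ 1.3  0.4 -3.3] j [ 0.03  0.13 -0.32  2.2   0.07  0.77 -0.17]
```

In the tool's units: 0.156 m is 7.8, 0.15 m is 7.5, 0.0506 rad is 0.506.

Request:
drive_effector --ticks '[[[2, 0.3, 0.75, 0.2, 0, 0], [4, 0.55, 1.5, 0.5, 0, 0], [6, 0.85, 2.25, 0.506, 0.014, 0.06], [7.5, 1.05, 2.75, 0.506, 0.014, 0.06], [7.8, 1.08, 2.925, 0.506, 0.014, 0.06]]]'

```text
clock: 11.75
tcp_pos: [0.4149, 0.2113, 0.1894]
orientation: [-2.031, -2.394, -0.004]
contact_force: [0.0, -0.3, -4.0]
grip_width: 0.012
gripper_force: 78.4
```

```bash
python3 - <<'E'
from h import *
delta(*place(.09),half=False)
p,d=r.grab_frame('top'); crop(p,140,180,130,110,5,'pics/c5.png')
q,_=r.grab_frame('scene')
C=Rot.from_rotvec(r.get_obs()['orientation']).as_matrix(); print(C.round(3))
E
```

```text
d [-0.0029  0.0002 -0.0006] rv [ 0.0001 -0.0035  0.0058] F [ 0.  -0.3 -4. ] j [-0.26  0.32 -0.4   2.13  0.18  0.72 -0.61]
[[-0.16   0.987 -0.001]
 [ 0.987  0.16   0.001]
 [ 0.001 -0.001 -1.   ]]
```

View pics/c5.png

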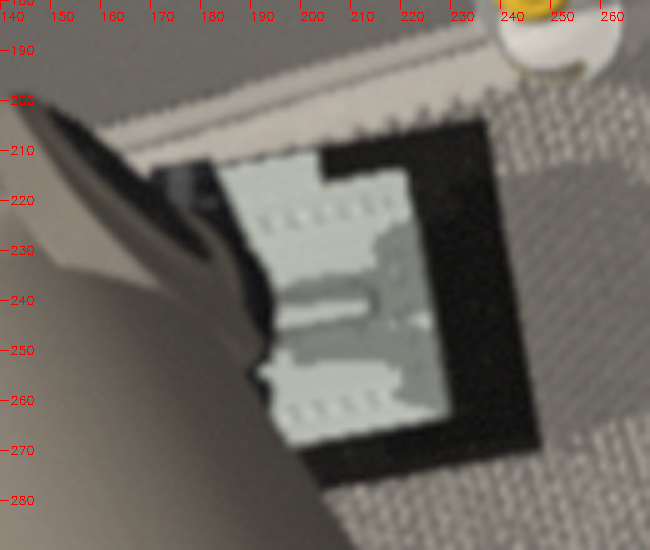

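The cover hangs above the mat with its right-hand plate corners at (220,214) and (229,262). The mat's right corners are at (236,204) and (247,270). I'll check its centring before lowering.

```bash
python3 - <<'E'
from h import *
p,Rt=place(.09); R=Rot.from_euler('z',MY).as_matrix()
for l,px in(((52,-75,4),(219.5,213.5)),((-58,-75,4),(228.5,262.5))):
  for z in(.109,.114,.119):
    X=atz('top',*px,z); o=R.T@(X-[.4185,.209,0])*1000; print(z,'cover frame xy got',o[:2].round(1),'want',l[:2])
print('mat corners px', [(R.T@(atz('top',*px,.006)-[.4185,.209,0])*1000)[:2].round(1) for px in((236,204),(246.5,269.5))])
E
```

```text
0.109 cover frame xy got [ 51.8 -66.8] want (52, -75)
0.114 cover frame xy got [ 51.3 -67.6] want (52, -75)
0.119 cover frame xy got [ 50.7 -68.3] want (52, -75)
0.109 cover frame xy got [-57.7 -68.4] want (-58, -75)
0.114 cover frame xy got [-57.8 -69.1] want (-58, -75)
0.119 cover frame xy got [-57.8 -69.9] want (-58, -75)
mat corners px [array([ 79.1, -94.8]), array([-80.5, -92.9])]
```

Request:
drive_effector --ticks '[[[-0.325, 0, 1.25, 0, -0.035, 0.06], [-0.325, 0, 2.25, 0, -0.035, 0.06], [-0.325, 0, 3, 0, -0.035, 0.06], [-0.325, 0, 3.75, 0, -0.035, 0.06], [-0.325, 0, 3.75, 0, -0.035, 0.06]]]'

```text
clock: 12.35
tcp_pos: [0.416, 0.1984, 0.1139]
orientation: [2.047, 2.38, -0.008]
contact_force: [-0.2, -0.2, -3.2]
grip_width: 0.0121
gripper_force: 78.4
```

Request:
drive_effector --ticks '[[[0, 0, 0.15, 0, 0, 0], [0, 0, 0.3, 0, 0, 0], [0, 0, 0.4, 0, 0, 0]]]'

```text
clock: 12.65
tcp_pos: [0.4168, 0.2004, 0.1073]
orientation: [2.045, 2.382, -0.002]
contact_force: [-0.1, -0.4, -2.9]
grip_width: 0.0119
gripper_force: 78.5
```

Request:
drive_effector --ticks '[[[0, 0, 0.05, 0, 0, 0], [0, 0, 0.1, 0, 0, 0]]]'

```text
clock: 12.85
tcp_pos: [0.4165, 0.2006, 0.1054]
orientation: [2.044, 2.382, -0.003]
contact_force: [-5.6, -3.3, 18.6]
grip_width: 0.0119
gripper_force: 81.5
```

Contact made. The cover is about 4 mm off centre, so I'll lift it slightly, shift it and set it down softly.

In the tool's units: 0.004 m is 0.2, -0.005 m is -0.25.

Request:
drive_effector --ticks '[[[0, 0, -0.15, 0, 0, 0], [0.1, 0, -0.25, 0, 0, 0], [0.2, 0, -0.25, 0, 0, 0], [0.2, 0, -0.15, 0, 0, 0], [0.2, 0, -0.125, 0, 0, 0]]]'

```text
clock: 13.35
tcp_pos: [0.4155, 0.2045, 0.107]
orientation: [2.044, 2.383, -0.004]
contact_force: [0.0, 0.0, -3.7]
grip_width: 0.0125
gripper_force: 78.6
```

Request:
drive_effector --ticks '[[[0, 0, 0.025, 0, 0, 0], [0, 0, 0.05, 0, 0, 0], [0, 0, 0.05, 0, 0, 0]]]'

```text
clock: 13.65
tcp_pos: [0.4156, 0.2044, 0.1062]
orientation: [2.045, 2.383, -0.004]
contact_force: [0.2, -0.3, -3.6]
grip_width: 0.0118
gripper_force: 78.6
```

Request:
drive_effector --ticks '[[[0, 0, 0.02, 0, 0, 0], [0, 0, 0.04, 0, 0, 0], [0, 0, 0.04, 0, 0, 0]]]'

```text
clock: 13.95
tcp_pos: [0.4157, 0.2045, 0.1055]
orientation: [2.044, 2.383, -0.004]
contact_force: [-0.5, 0.2, -3.7]
grip_width: 0.0122
gripper_force: 78.6
```

Request:
drive_effector --ticks '[[[0, 0, 0, 0, 0, 0], [0, 0, 0, 0, 0, 0]]]' --grip_n 25

```text
clock: 14.15
tcp_pos: [0.4157, 0.2045, 0.1055]
orientation: [2.044, 2.383, -0.004]
contact_force: [-0.3, -1.4, -2.8]
grip_width: 0.0121
gripper_force: 78.6
```

Request:
drive_effector --ticks '[[[0, 0, 0, 0, 0, 0], [0, 0, 0, 0, 0, 0], [0, 0, 0, 0, 0, 0], [0, 0, 0, 0, 0, 0]]]' --aperture 0.05

```text
clock: 14.55
tcp_pos: [0.4158, 0.2046, 0.1057]
orientation: [2.044, 2.383, -0.003]
contact_force: [-0.8, 0.2, 0.8]
grip_width: 0.0502
gripper_force: 0.0
```

Request:
drive_effector --ticks '[[[0, 0, -1, 0, 0, 0], [0, 0, -2.5, 0, 0, 0], [0, 0, -4.5, 0, 0, 0], [0, 0, -6.5, 0, 0, 0], [0, 0, -8, 0, 0, 0]]]'

```text
clock: 15.05
tcp_pos: [0.4159, 0.2052, 0.268]
orientation: [2.044, 2.382, -0.0]
contact_force: [0.2, 0.2, 0.1]
grip_width: 0.0504
gripper_force: 0.0
```

Request:
drive_effector --ticks '[[[-2, -0.5, 0, 0, 0, 0], [-4, -1.5, 0, 0, 0, 0], [-6, -2.5, 0, 0, 0, 0], [-7.5, -3, 0, 0, 0, 0], [-7.5, -3, 0, 0, 0, 0]]]'

```text
clock: 15.55
tcp_pos: [0.3778, 0.0436, 0.2658]
orientation: [2.052, 2.376, -0.007]
contact_force: [-0.7, -0.2, 0.1]
grip_width: 0.0502
gripper_force: 0.0
```

```bash
python3 - <<'E'
from h import *
p,d=r.grab_frame('top'); q,_=r.grab_frame('scene')
a=p[140:300,140:420]; a=cv2.resize(a,None,fx=2.8,fy=2.8,interpolation=cv2.INTER_CUBIC); cv2.imwrite('pics/end.png',a)
R=Rot.from_euler('z',MY).as_matrix()
z=.038
for l in((52,-75,4),(-58,-75,4),(52,75,4),(-58,75,4)): print(l,proj('top',np.array([.4185,.209,.02])+R@np.array(l)/1000).round(1))
E
```

```text
(52, -75, 4) [[228.7 215.9]]
(-58, -75, 4) [[236.5 261.7]]
(52, 75, 4) [[166.7 227.3]]
(-58, 75, 4) [[173.9 273.3]]
```

View pics/end.png

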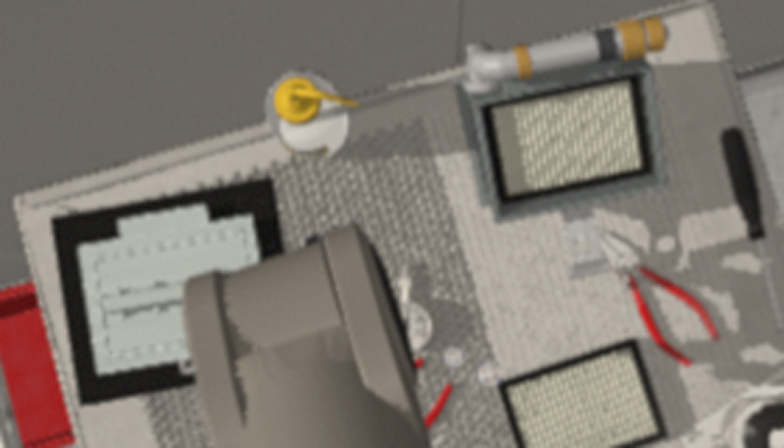

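The final top view shows the cover lying flat and grip up on the mat. Its corners are at (168,227), (231,217) and (175,274), within about 2 px (roughly 4 mm) of centred. The housing is open, the hasp hangs open and the bystanders haven't moved.

```bash
python3 -c "
from bench import r
print(r.hand_in())"
```

```text
the job is handed in; nothing more can be done
None
```

The job is handed in at about 15.6 s: the hasp hangs open, the cover came off with no resistance at the lip and lies grip-up and flat within about 4 mm of the mat's middle, and the wash bottle, screwdriver and side cutters are where they were.

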